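Tip the worn sharps from the hand scoop through the flap of the scrap box

TASK

Clear the worn scribers and punch from the hand scoop into the scrap box: take the scoop by its handle, gently push the box's sprung flap open with the scoop's lip, and tip all three tools through so that they drop inside, never touching the sharp tools or the flap with the fingers. Then let the flap close and set the empty scoop down flat on the table, clear of the box; do not shove the box about, and leave everything else as it lies.

Things in the scene. Friction and masses are not known exactly. Their poses are not given: they have to be found in the camera images.
- scrap_box: Scrap box for worn sharp tools: closed grey sheet-steel box, 190 mm deep (x), 212 wide (y), 230 high, small handle on top. Stands loose, about 1.65 kg: a level push of 7 to 14 N slides it. Origin: centre of its underside; z up; front looks along -x. Front wall 105 mm high; from its top edge (x = -95 mm) a face slopes back and up at 45 degrees to the flat top (x = +30 mm).
- box_mouth (a point): Point in the middle (y = 0) of the slope, at the height of the mouth's centre, on the panel's outer surface (box x = -40, z = 166 mm; axes as the box). The mouth, 93 mm wide (y), 75 mm along the slope, is cut in a 4 mm panel that slides along box y; it stands, stiffly, up to 18 mm left or right of this point: not reported, see or feel it. Sill at box x = -66, z = 140 mm, upper edge x = -13, z = 193.
- flap (a joint): One-way metal flap behind the mouth, on the panel, hinged along the mouth's upper edge (box x = -3, z = 188 mm), 84 long x 104 mm wide, 9 mm behind the panel's outer surface. Rad: 0 = shut, grows as the lower edge swings inward, stop 1.25; never outward. Spring: 0.20 N m shut plus 0.15 per rad: about 3 N at the free edge starts it, 4 to 6 N hold it open; it shuts by itself.
- scoop: Bare-metal hand scoop, open on top and at the nose, wooden handle behind, 225 mm long, about 0.22 kg, balance point in the bowl. Origin: centre of the bowl's underside; x to the nose, z up. Flat bottom x = -65 to +65 mm, 3 thick; outside width 90 mm at the back, 80 at the lip; walls 3 mm thick, 42 high at the back, 22 at the lip. What lies in it slides once it is tipped 26 to 36 degrees lip down.
- scoop_grip (a point): Middle of the scoop's handle, to be gripped across its width (scoop frame x = -121, z = 51 mm; axes as the scoop). The handle leaves the back wall at z = 30 mm and rises backwards at 20 degrees; 24 mm wide (y, flat sides), 26 mm tall, about 95 mm long.
- scoop_lip (a point): Middle of the pouring lip, at the underside (scoop frame x = +65 mm, z = 0; axes as the scoop).
- scriber_a: Worn scriber, a dark pen-shaped steel rod 115 mm long, 8 mm thick, lying lengthwise in the scoop. Origin at its middle, underside; length along y.
- scriber_b: A second worn scriber like the first, lying in the scoop, the other way round.
- punch: Worn six-sided steel centre punch, 82 mm long, 14 mm over its corners, lying in the scoop between the scribers. Origin at the middle of its length, underside; its length is along its x.
- c_clamp_free: Bystander: small cast C-clamp lying flat, 99 x 160 x 18 mm, left. Origin: centre of its underside.
- black_cap: Bystander: round black cap, 68 mm across, 37 mm high. Origin: centre of its underside.
- tape_roll: Bystander: roll of black tape lying flat, 61 mm across, 18 mm high. Origin: centre of its underside.
- driver_orange: Bystander: screwdriver with orange handle, 183 mm long, 24 mm thick, near the table's front edge. Origin: centre of its underside.
- olive_tin: Bystander: flat olive tin, 91 x 133 x 46 mm, on the right. Origin: centre of its underside.

How it is judged:
By the outcome, as a careful person would: the job done as asked, in the order asked, and still so for the second after the job is handed in, with the robot touching nothing.
It also fails if it takes over 70 s, if anything falls off the work surface, if the arm or the gripper's body presses on something with over 40 N, if the wrist force passes 120 N, or if a joint passes its speed limit or range.

ROBOT

A 7-joint arm with a two-finger parallel gripper is mounted at the origin on a cart in front of the work surface, level with it; the furniture and walls round the work are solid. World frame = base frame: x ahead of the robot, y to its left, z up, the work surface at z = 0. Lengths are in m, angles in rad, forces in N, time in s.
With the tool pointing down it reaches from about 0.425 to 0.875 m from the base axis. Payload 8.4 kg.
Tool frame: the origin (TCP) lies between the finger pads; the fingertips stand robot.nose_length ahead of it and the grasp point (between the pads) lies 6 mm ahead of it (robot.nose_length is the distance from the TCP to the fingertips, in m); z points along the fingers, y is the line along which they close (so a half turn about z gives the same grasp; the last joint's range is limited). The gripper opens to 87 mm and grips with 3 to 60 N. Pads are 19 mm wide; open, the fingers measure 117 mm over their backs; the gripper's body (75 mm by 190 mm) begins 51 mm behind the grasp point.
Start: joints at [-1.312, 0.333, 0.04, 1.465, -0.013, 1.343, -0.059], TCP at [0.228, 0.609, 0.248] pointing down, gripper open.
Joint ranges: [-2.58, 2.58], [-0.38, 2.09], [-1.3, 1.39], [0.25, 2.4], [-1.5, 4.64], [0.08, 2.09], [-2.65, 2.65]. Speed limits (rad/s): [2.22, 2.22, 2.79, 2.79, 3.14, 3.14, 3.14].

INTERFACE

Orientations are given as a unit quaternion [w, x, y, z].
In Python, from bench import robot gives the robot as it stands. Calls block until the motion is done:
- robot.movep(position, orientation): joint-space move of the TCP to a pose.
- robot.movel(position, rotation=None, vel=0.15): straight line of the TCP; rotation=None keeps the orientation; vel is the mean speed in m/s.
- robot.goto_joints(angles): joint-space move.
- robot.release() and robot.gripper_close(force=None): open the fingers fully, or close them until they stop; force is the grip in N (None keeps the last).
- robot.pause(seconds).
- robot.ik(position, orientation): joint angles nearest the present ones, or None.
- robot.grab_frame(name): name is "scene" or "top" or "wrist"; returns the picture (384x512x3 uint8, red, green, blue); there is no depth.
- robot.camera_params(name): a dict with "intrinsics" (3x3 intrinsics, pixels), "k1" (the pictures are not rectified: a ray, as slopes to the right and down, at radius r is drawn at 1 + k1 r^2 times it, then the intrinsics apply), "position" and "rotation" of the camera in the world. Camera axes: x right, y up, looking along -z (the intrinsics and any distortion apply to the point x, -y, -z); pixel columns grow to the right and rows downward; lengths in m; the calibration is good to about 2 mm. A picture is of the moment at which its call begins: read the wrist's pose just before it. camera_params takes no time and is no camera call; for the wrist camera it gives the pose at the moment of the call.
A pose or a line that the arm cannot do raises robot.IKError and nothing moves.
- robot.hand_in(): hands the job in; it is judged then, once.
Readings, each from a call of its own:
- robot.read_time(): time.
- robot.read_joint_pos(): joint angles.
- robot.read_dq(): joint speeds.
- robot.read_joint_torque(): joint torques, N m.
- robot.read_ee_pos(): TCP position.
- robot.read_tool_rot(): TCP orientation.
- robot.read_force(): force on the tool from outside, world axes, zero at the start.
- robot.read_wrist_torque(): the same for the moment, N m.
- robot.read_width(): opening from 0.0 (shut) to 1.0 (fully open).
- robot.read_grasp_force(): force on a finger pad.
Only numpy, scipy, OpenCV 4.12 (cv2) and the standard library are available. Lean on these libraries where they do the work, as an engineer would, in place of code of your own. Each camera call takes 0.05 s, during which the arm holds its last target. There are 200 camera calls.

## Working session

There is one attempt and no reset: what is moved stays moved. The work goes in short steps, each a Python script; the robot and the scene stay as the last script left them, time stands still between calls to the robot, and variables do not carry over. Pictures are saved under pics/ and viewed, at most 13 in all, crops included, and the job is handed in when it is done.

```bash
ls; mkdir -p pics; python3 - <<'E'
from bench import robot
import cv2,numpy as np
for n in ("scene","top"):
    im=robot.grab_frame(n); cv2.imwrite(f"pics/{n}0.png",im[:,:,::-1])
    p=robot.camera_params(n); print(n,p)
print(robot.nose_length,robot.read_tool_rot(),robot.read_time(),robot.read_force())
E
```

```text
pics
scene {'intrinsics': array([[369.91914982,   0.        , 260.23164453],
       [  0.        , 369.91914982, 193.82835646],
       [  0.        ,   0.        ,   1.        ]]), 'k1': 0.034092653176979994, 'position': array([-0.01096937, -0.39050426,  1.06162301]), 'rotation': array([ 0.85963288,  0.29580069, -0.13964229, -0.39247075])}
top {'intrinsics': array([[430.72874059,   0.        , 257.02955373],
       [  0.        , 430.72874059, 194.20020978],
       [  0.        ,   0.        ,   1.        ]]), 'k1': -0.15955187502389645, 'position': array([0.45638451, 0.06877284, 1.74320598]), 'rotation': array([ 0.70779653,  0.02027592, -0.01591505, -0.70594594])}
0.025 [-9.30712452e-05  1.77954274e-01  9.84038474e-01 -7.41050183e-04] 0.1 [ 0.73773299  0.52682226 -0.71099671]
```

View pics/scene0.png

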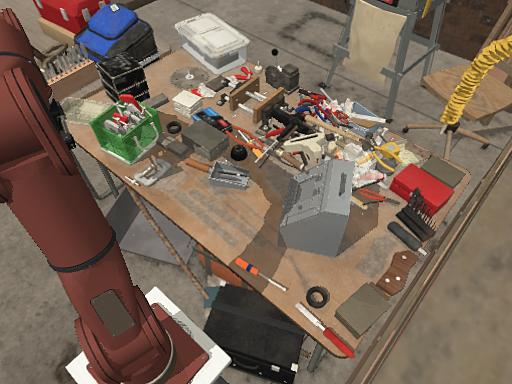

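View pics/top0.png

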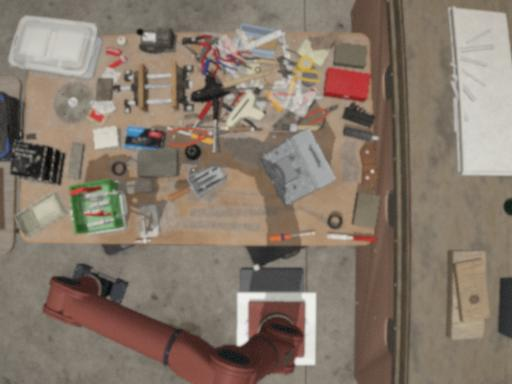

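```bash
cat > h.py <<'E'
from bench import robot
import cv2,numpy as np
from scipy.spatial.transform import Rotation as R
def rq(q): return R.from_quat(q,scalar_first=True)
def ray(p,uv):
    K=p['intrinsics']; d=(np.array(uv,float)-K[:2,2])/[K[0,0],K[1,1]]
    s=d.copy()
    for _ in range(20): s=d/(1+p['k1']*(s@s))
    v=rq(p['rotation']).apply([s[0],-s[1],-1]); return np.array(p['position']),v/np.linalg.norm(v)
def plane(p,uv,z):
    o,v=ray(p,uv); return o+v*(z-o[2])/v[2]
def tri(*obs):  # (p,uv) pairs -> point, residual
    A=np.zeros((3,3));b=np.zeros(3);L=[ray(*o) for o in obs]
    for o,v in L: M=np.eye(3)-np.outer(v,v);A+=M;b+=M@o
    x=np.linalg.solve(A,b); return x,max(np.linalg.norm((np.eye(3)-np.outer(v,v))@(x-o)) for o,v in L)
def proj(p,X):
    c=rq(p['rotation']).inv().apply(np.array(X)-p['position']); s=np.array([c[0],-c[1]])/-c[2]
    s=s*(1+p['k1']*(s@s)); return p['intrinsics'][:2,:2]@s+p['intrinsics'][:2,2]
def snap(n,name):
    import pickle
    p=robot.camera_params(n); im=robot.grab_frame(n); cv2.imwrite(f"pics/{name}.png",im[:,:,::-1]); pickle.dump(p,open(f"pics/{name}.pkl","wb")); return p,im
def load(name):
    import pickle; return pickle.load(open(f"pics/{name}.pkl","rb"))
E
python3 - <<'E'
from h import *
for n in("scene","top"): snap(n,n+"0")
T,S=load("top0"),load("scene0")
print("scoop",plane(T,(207,180),.03),tri((T,(207,180)),(S,(231,178))))
print("handle",plane(T,(178,195),.05))
print("box top",plane(T,(301,157),.25))
p=robot.camera_params("wrist"); q=rq(robot.read_tool_rot()); t=robot.read_ee_pos()
print("wristcam in tool",q.inv().apply(p['position']-t),q.inv().apply(ray(p,p['intrinsics'][:2,2])[1]),p['intrinsics'][0,0])
print("tool axes",q.as_matrix())
fx=rq(p['rotation']).as_matrix(); print("cam axes",fx)
E
```

```text
scoop [0.60054947 0.27982824 0.03      ] (array([0.60537436, 0.27991475, 0.00639046]), np.float64(0.004000931644294897))
handle [0.53917494 0.39243717 0.05      ]
box top [ 0.66342259 -0.07521038  0.25      ]
wristcam in tool [ 6.97734273e-02 -1.15425078e-04 -1.36931642e-01] [-2.56522585e-01  4.03909502e-04  9.66538152e-01] 342.497681811181
tool axes [[-9.36647882e-01  3.50272257e-01 -3.01769061e-04]
 [ 3.50272380e-01  9.36647343e-01 -1.00753344e-03]
 [-7.02598232e-05 -1.04940543e-03 -9.99999447e-01]]
cam axes [[ 3.50157950e-01 -9.05390107e-01 -2.40121143e-01]
 [ 9.36690434e-01  3.38275244e-01  9.04482751e-02]
 [-6.63935238e-04 -2.56590360e-01  9.66520019e-01]]
```

```bash
python3 - <<'E'
from h import *
q=[0,0,1,0]
for i,t in enumerate([(.55,.32,.32),(.57,.22,.32),(.52,.05,.44),(.50,-.10,.44)]):
    try:
        robot.movep(t,q); robot.pause(.2); snap("wrist",f"w{i}"); print(i,robot.read_time(),robot.read_ee_pos())
    except robot.IKError as e: print(i,e)
a=[cv2.imread(f"pics/w{i}.png") for i in range(4)]
cv2.imwrite("pics/m1.png",cv2.resize(np.vstack([np.hstack(a[:2]),np.hstack(a[2:])]),(800,600),interpolation=cv2.INTER_AREA))
E
```

```text
0 2.0667 [0.5495439  0.3207369  0.31980413]
1 2.8083 [0.56959905 0.2213733  0.31976387]
2 3.925 [0.52009897 0.05128077 0.43883656]
3 4.8333 [ 0.50032527 -0.0988044   0.43975438]
```

View pics/m1.png

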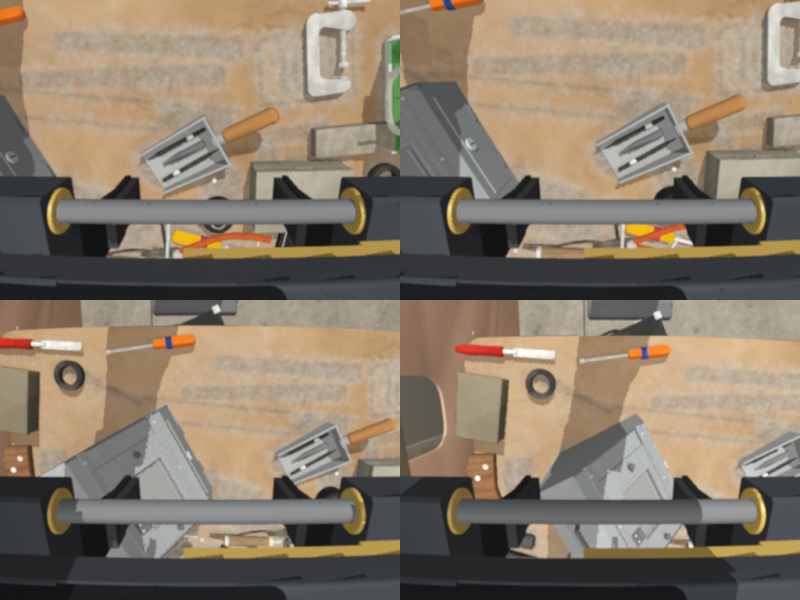

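```bash
python3 - <<'E'
from h import *
q=[0,0,1,0]
for i,t in zip((4,5),[(.64,-.06,.45),(.64,.08,.45)]):
    try:
        robot.movep(t,q); robot.pause(.2); snap("wrist",f"w{i}"); print(i,robot.read_time(),robot.read_ee_pos())
    except robot.IKError as e: print(i,e)
a=[cv2.resize(cv2.imread(f"pics/w{i}.png")[:230],(800,359),interpolation=cv2.INTER_CUBIC)[:300] for i in (4,5)]
cv2.imwrite("pics/m2.png",np.vstack(a))
# scoop crops
c=[]
for i,(x0,y0) in ((0,(160,120)),(1,(236,110))):
    c.append(cv2.resize(cv2.imread(f"pics/w{i}.png")[y0:y0+150,x0:x0+210],None,fx=3.8,fy=2*1,interpolation=cv2.INTER_CUBIC) if 0 else cv2.resize(cv2.imread(f"pics/w{i}.png")[y0:y0+150,x0:x0+200],(400,300),interpolation=cv2.INTER_CUBIC))
cv2.imwrite("pics/m3.png",cv2.resize(np.hstack(c),(800,300)))
E
```

```text
4 5.7167 [ 0.63931279 -0.06057314  0.45100943]
5 6.5833 [0.64001396 0.07854263 0.45025369]
```

View pics/m2.png

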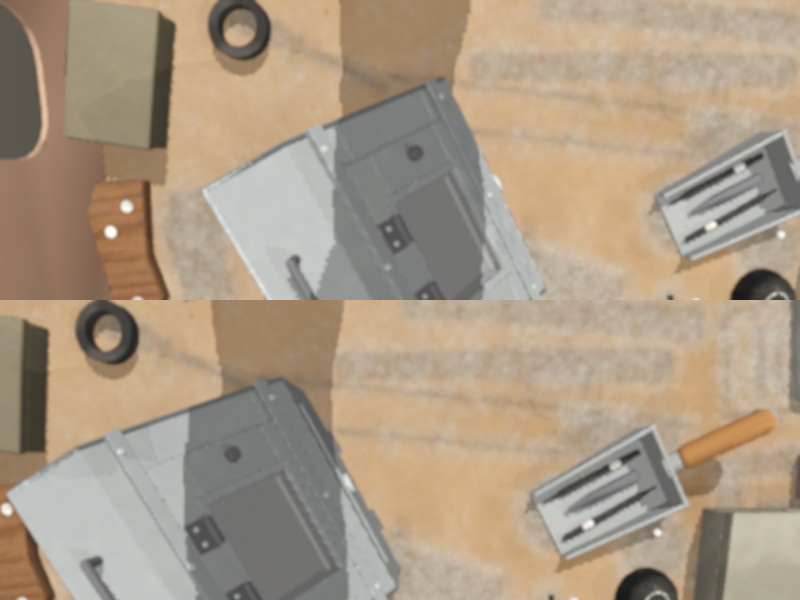

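View pics/m3.png

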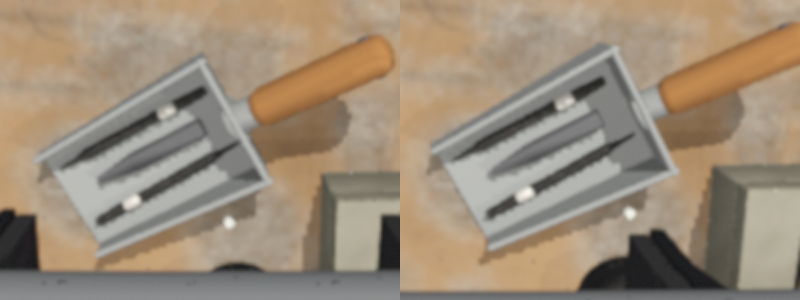

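```bash
cat > m.py <<'E'
from h import *
np.set_printoptions(precision=4,suppress=True)
W=[load(f"w{i}") for i in range(6)]
f=lambda s,o:(np.array(o)+np.array(s)/2)
print("SCOOP")
S={}
for n,a,b in [("back1",(203,57),(213,47)),("back2",(270,183),(276,172)),("lip1",(38,158),(32,150)),("lip2",(98,255),(88,248))]:
    S[n],r=tri((W[0],f(a,(160,120))),(W[1],f(b,(236,110)))); print(n,S[n],r)
bm=(S["back1"]+S["back2"])/2; lm=(S["lip1"]+S["lip2"])/2
print("widths",np.linalg.norm(S["back1"]-S["back2"]),np.linalg.norm(S["lip1"]-S["lip2"]),"len",np.linalg.norm((lm-bm)[:2]),"yaw",np.degrees(np.arctan2(*(lm-bm)[1::-1])))
H=[]
for i,box in ((0,(270,110,370,200)),(1,(360,100,470,180)),(5,(420,50,512,110))):
    im=cv2.imread(f"pics/w{i}.png"); hsv=cv2.cvtColor(im,cv2.COLOR_BGR2HSV)
    m=cv2.inRange(hsv,(5,130,90),(16,255,255)); k=np.zeros_like(m); x0,y0,x1,y1=box; k[y0:y1,x0:x1]=m[y0:y1,x0:x1]
    c=max(cv2.findContours(k,0,1)[0],key=cv2.contourArea); (cx,cy),(w,h),a=cv2.minAreaRect(c)
    bp=cv2.boxPoints(((cx,cy),(w,h),a)); 
    e=sorted([(bp[j]+bp[(j+1)%4])/2 for j in (range(0,4,2) if np.linalg.norm(bp[0]-bp[1])<np.linalg.norm(bp[1]-bp[2]) else (1,3))],key=lambda v:v[0])
    print("handle",i,cx,cy,w,h,e); H.append((W[i],(cx,cy),e))
print("hc",tri(*[(p,c) for p,c,e in H[:2]]),"hs",tri(*[(p,e[0]) for p,c,e in H[:2]]),"he",tri(*[(p,e[1]) for p,c,e in H[:2]]))
print("3view hc",tri(*[(p,c) for p,c,e in H]))
print("BOX")
g=lambda s,o=0:np.array([s[0],s[1]-o])/1.5625
B={}
for n,a,b in [("A",(204,190),(10,490)),("B",(320,127),(110,433)),("C",(437,80),(268,381)),("h1",(397,233),(205,535)),("h2",(430,292),(240,595)),("sill-",(445,175),(278,473)),("up-",(392,198),(212,508)),("knob",(415,153),(232,454))]:
    B[n],r=tri((W[4],g(a)),(W[5],g(b,300))); print(n,B[n],r)
print("yaw",np.degrees(np.arctan2(*(B["A"]-B["C"])[1::-1])),np.degrees(np.arctan2(*(B["h2"]-B["h1"])[1::-1]))-90, "AB",np.linalg.norm(B["A"]-B["B"]))
E
python3 m.py
python3 - <<'E'
import cv2,numpy as np
a=cv2.imread("pics/w4.png")[45:215,120:360]; b=cv2.imread("pics/w5.png")[40:210,0:266]
cv2.imwrite("pics/m4.png",np.hstack([cv2.resize(x[:,60:],None,fx=2.1,fy=3,interpolation=3) if 0 else cv2.resize(x[:,s:s+133],(400,511),interpolation=3) for x,s in ((a,107),(b,123))]))
E
```

```text
SCOOP
back1 [0.5352 0.3182 0.033 ] 0.000605851355832451
back2 [0.6127 0.3605 0.0439] 0.0002017511944497282
lip1 [0.6064 0.2058 0.0105] 0.00024502436673504375
lip2 [0.6757 0.2443 0.0134] 0.00017999119666092255
widths 0.08895006645743823 0.0793798898988859 len 0.13255836787779593 yaw -59.57832216645223
handle 0 320.7359313964844 159.52247619628906 20.31474494934082 75.23218536376953 [array([286.4537, 175.0048], dtype=float32), array([355.0181, 144.0402], dtype=float32)]
handle 1 404.2591552734375 143.2537384033203 20.141212463378906 79.83953857421875 [array([367.5097, 158.8444], dtype=float32), array([441.0086, 127.6631], dtype=float32)]
handle 5 465.048828125 87.93901824951172 14.876565933227539 63.41747283935547 [array([436.2586, 101.2268], dtype=float32), array([493.8391,  74.6512], dtype=float32)]
hc (array([0.5449, 0.3888, 0.0527]), np.float64(6.281049943839649e-05)) hs (array([0.5658, 0.3489, 0.0427]), np.float64(0.0002422459011997052)) he (array([0.525 , 0.4257, 0.0646]), np.float64(5.597367968155002e-05))
3view hc (array([0.545 , 0.3889, 0.0526]), np.float64(0.00010607897794023276))
BOX
A [ 0.5865 -0.2002  0.2262] 0.0013243163819753308
B [ 0.5492 -0.1196  0.2304] 0.0007269166012051892
C [ 0.5052 -0.04    0.1224] 4.1854525076020616e-05
h1 [ 0.6207 -0.0714  0.2053] 0.0004799165187815135
h2 [ 0.6637 -0.0476  0.2104] 0.001076357566488882
sill- [ 0.5806 -0.0331  0.1332] 0.000971220155197994
up- [ 0.601  -0.0757  0.1756] 0.003435804465502104
knob [ 0.5642 -0.0583  0.171 ] 1.3624486655675006e-05
yaw -63.09087538826297 -60.98813294379421 AB 0.08892654672252617
```

View pics/m4.png

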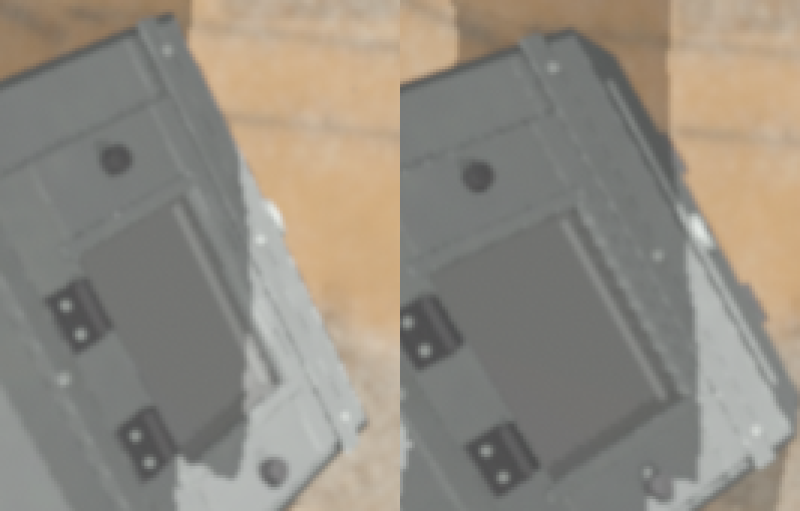

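```bash
cat > b.py <<'E'
from h import *
np.set_printoptions(precision=4,suppress=True)
a,b=load("w4"),load("w5")
L=lambda s:(227+s[0]/3.0075,45+s[1]/3.006); Q=lambda s:(123+(s[0]-400)/3.0075,40+s[1]/3.006)
P={}
for n,l,r in [("up-",(78,250),(430,270)),("sill-",(187,193),(575,207)),("sill+",(280,383),(688,397)),("up+",(178,460),(550,478)),("knob-",(116,158),(478,176)),("knob+",(275,470),(655,483)),("r-",(168,50),(552,68)),("r0",(262,240),(657,255)),("r+",(346,415),(756,430))]:
    P[n],e=tri((a,L(l)),(b,Q(r))); print(n,P[n],round(e,4))
ang=lambda v:np.degrees(np.arctan2(v[1],v[0]))
for s,t in (("r-","r+"),("sill-","sill+"),("up-","up+"),("knob-","knob+")): print(s,np.linalg.norm(P[s]-P[t]),"yaw",ang(P[t]-P[s])-90)
yaw=np.radians(ang(P["r+"]-P["r-"])-90)
R2=R.from_euler('z',yaw)
mid=(P["r-"]+P["r+"])/2
print("yaw",np.degrees(yaw))
for n in P: print(n,"rel r-mid in box axes",R2.inv().apply(P[n]-mid)*1000)
E
python3 b.py
```

```text
up- [ 0.5988 -0.0729  0.1903] 0.0006
sill- [ 0.5776 -0.0278  0.137 ] 0.0003
sill+ [0.6624 0.0168 0.1278] 0.0002
up+ [ 0.6834 -0.0332  0.1853] 0.0006
knob- [ 0.564  -0.0583  0.1692] 0.0002
knob+ [0.6894 0.0081 0.1758] 0.0004
r- [ 0.5191 -0.0362  0.13  ] 0.0003
r0 [0.5981 0.0058 0.1314] 0.0001
r+ [0.6772 0.0475 0.1294] 0.0001
r- 0.17889822724742024 yaw -62.102713315336786
sill- 0.09622771331154399 yaw -62.29225163117465
up- 0.09368242034204301 yaw -64.85177417344181
knob- 0.14207992516593748 yaw -62.107435012448924
yaw -62.102713315336786
up- rel r-mid in box axes [ 69.7288 -36.2856  60.6159]
sill- rel r-mid in box axes [ 19.9234 -33.8854   7.2548]
sill+ rel r-mid in box axes [20.2403 61.9059 -1.8938]
up+ rel r-mid in box axes [74.2154 57.1522 55.5525]
knob- rel r-mid in box axes [ 40.5618 -60.1739  39.5128]
knob+ rel r-mid in box axes [40.5735 81.7542 46.0787]
r- rel r-mid in box axes [ -0.     -89.4487   0.2766]
r0 rel r-mid in box axes [-0.1369 -0.0181  1.6427]
r+ rel r-mid in box axes [-0.     89.4487 -0.2766]
```

```bash
cat > fit.py <<'E'
from h import *
from scipy.optimize import least_squares
np.set_printoptions(precision=4,suppress=True)
a,b=load("w4"),load("w5")
L=lambda s:(227+s[0]/3.0075,45+s[1]/3.006); Q=lambda s:(123+(s[0]-400)/3.0075,40+s[1]/3.006)
g=lambda s,o=0:np.array([s[0],s[1]-o])/1.5625
O=[]
for X,m,l,r in [((-13,-46.5,193),1,(78,250),(430,270)),((-66,-46.5,140),1,(187,193),(575,207)),((-66,46.5,140),1,(280,383),(688,397)),((-13,46.5,193),1,(178,460),(550,478))]:
    O+=[(X,m,a,L(l)),(X,m,b,Q(r))]
for X,l,r in [((95,-106,230),(204,190),(10,490)),((30,-106,230),(320,127),(110,433))]: O+=[(X,0,a,g(l)),(X,0,b,g(r,300))]
yaw=np.radians(-62.1)
def w(v,X,m): return R.from_euler('z',v[2]).apply((np.array(X)+[0,v[3]*m,0])/1000.)+[v[0],v[1],0]
def res(v): return np.concatenate([proj(p,w(v,X,m))-uv for X,m,p,uv in O])
s=least_squares(res,[.6,-.05,yaw,10],x_scale=[.1,.1,.1,10],loss="soft_l1")
print(s.x,np.degrees(s.x[2])); print(res(s.x).reshape(-1,2))
s2=least_squares(lambda u:np.concatenate([res([u[0],u[1],yaw,u[2]])]),[.6,-.05,10],loss="soft_l1",x_scale=[.1,.1,10]); print("fixed yaw",s2.x)
p0=load("w0")
print("block base",plane(p0,(320,207),0),"top",plane(p0,(327,219),.046),plane(p0,(327,219),.03))
E
python3 fit.py
```

```text
[ 0.6407 -0.0665 -1.1344  5.6694] -64.9959635692964
[[  0.7599   0.1732]
 [ -0.1271  -0.8704]
 [  3.2095  -1.6735]
 [  2.3584  -1.1633]
 [  0.4934  -0.0446]
 [ -2.2627   0.2286]
 [  0.8479   1.4654]
 [ -1.2839   0.4582]
 [  1.0604  -2.8745]
 [ -0.2579  -0.2832]
 [-18.1906   9.2618]
 [-16.2704   7.9352]]
fixed yaw [ 0.6362 -0.0674 11.5873]
block base [0.6204 0.3997 0.    ] top [0.6222 0.4013 0.046 ] [0.6277 0.4045 0.03  ]
```

```bash
sed -i 's/,((30,-106,230),(320,127),(110,433))\]/]/' fit.py; python3 fit.py | grep -v block
cat > plan.py <<'E'
from h import *
GA=np.radians(10)                       # tool leans back of the scoop's vertical
SCY=np.radians(-60.5)                   # scoop yaw on the table
GRIP=np.array([.545,.389,.0526])        # measured handle middle
G_S=np.array([-.121,0,.051])            # same point in the scoop frame
# tool axes in the scoop frame: x toward the bowl, z down-forward
Zt=np.array([np.sin(GA),0,-np.cos(GA)]); Xt=np.array([np.cos(GA),0,np.sin(GA)]); Yt=np.cross(Zt,Xt)
RT=R.from_matrix(np.c_[Xt,Yt,Zt])
def tool(lip,yaw,pitch,dx=0.):
    "TCP pose for the scoop's lip at world point lip"
    Rs=R.from_euler('z',yaw)*R.from_euler('y',np.radians(pitch))
    g=np.array(lip)+Rs.apply(G_S-[.065,0,0]); q=Rs*RT
    return g-.006*q.apply([0,0,1]), q.as_quat(scalar_first=True)
def grasp(dz=0):
    q=R.from_euler('z',SCY)*RT
    return GRIP+[0,0,dz]-.006*q.apply([0,0,1]), q.as_quat(scalar_first=True)
BX,BY,BYAW,OFF=.636,-.067,np.radians(-62.1),.0116
def box(x,z,dy=0): return R.from_euler('z',BYAW).apply([x/1000,OFF+dy/1000,z/1000])+[BX,BY,0]
PATH=[(-110,165,12),(-48,143,15),(-26,121,31),(-17,116,45),(-8,110,57)]
E
python3 - <<'E'
from plan import *
np.set_printoptions(precision=3,suppress=True)
for dz in (.15,0): print(robot.ik(*grasp(dz)))
print(robot.ik(*tool([.61,.21,.2],BYAW,5)))
for x,z,t in PATH: print(tool(box(x,z),BYAW,t)[0],robot.ik(*tool(box(x,z),BYAW,t)))
E
```

```text
[ 0.6413 -0.0669 -1.1226  5.6929] -64.32083072321313
[[-0.0154  0.7875]
 [-0.8296 -0.2535]
 [ 2.3022 -1.5738]
 [ 1.4663 -1.052 ]
 [ 0.3805 -0.2963]
 [-2.3958 -0.0232]
 [ 0.9298  1.6434]
 [-1.1867  0.6357]
 [ 0.2523 -0.7586]
 [-0.823   1.7694]]
fixed yaw [ 0.6371 -0.0681 11.1756]
[-0.268  0.514 -0.723  1.413  0.496  1.426  2.623]
[-0.388  0.606 -0.534  1.559  0.505  1.158  2.575]
[-0.078  0.46  -0.912  1.399  0.438  1.497  2.642]
[0.515 0.187 0.26 ] None
[0.546 0.128 0.246] [-1.245  0.337  1.227  1.711 -0.403  1.371 -2.592]
[0.573 0.077 0.266] [-0.865  0.543  1.216  1.559 -0.746  1.685 -2.256]
[0.595 0.035 0.288] [-0.575  0.738  1.209  1.386 -0.982  2.01  -2.104]
[ 0.617 -0.007  0.298] [-0.114  0.681  0.619  1.203 -0.872  2.039 -2.254]
```

```bash
sed -i 's/^RT=.*/FL=1\nRT=R.from_matrix(np.c_[Xt*FL,Yt*FL,Zt])/; s/^BX.*/BX,BY,BYAW,OFF=.637,-.068,np.radians(-62.1),.0113/' plan.py
python3 - <<'E'
import re
s=open('plan.py').read()
open('plan.py','w').write(s.replace("FL=1","FL=-1"))
E
python3 - <<'E'
import plan
from plan import *
np.set_printoptions(precision=3,suppress=True)
for ga in (10,0,20):
    GA=np.radians(ga); Zt=np.array([np.sin(GA),0,-np.cos(GA)]); Xt=np.array([np.cos(GA),0,np.sin(GA)]); Yt=np.cross(Zt,Xt)
    plan.RT=R.from_matrix(np.c_[-Xt,-Yt,Zt]); print("GA",ga)
    for dz in (.15,0): print(robot.ik(*grasp(dz)))
    print(robot.ik(*tool([.61,.21,.2],BYAW,5)))
    for x,z,t in PATH: print(robot.ik(*tool(box(x,z),BYAW,t)))
E
```

```text
GA 10
[-1.131  0.445  0.491  1.465 -0.033  1.308 -0.154]
[-1.115  0.582  0.465  1.602 -0.09   1.045 -0.152]
[-1.114  0.339  0.505  1.458 -0.076  1.398 -0.132]
[-0.93   0.125  0.58   1.719 -0.106  1.324  0.159]
[-0.804  0.187  0.632  1.695 -0.199  1.326  0.359]
[-0.525  0.342  0.654  1.543 -0.503  1.554  0.677]
[-0.317  0.521  0.681  1.37  -0.727  1.826  0.842]
[-0.159  0.707  0.711  1.202 -0.915  2.068  0.918]
GA 0
[-1.057  0.423  0.503  1.484 -0.208  1.288 -0.018]
[-1.032  0.559  0.467  1.624 -0.282  1.026  0.036]
[-1.039  0.323  0.522  1.479 -0.251  1.382 -0.005]
[-0.826  0.163  0.6    1.701 -0.3    1.37   0.327]
[-0.685  0.247  0.635  1.659 -0.388  1.41   0.517]
[-0.418  0.428  0.647  1.499 -0.654  1.68   0.774]
[-0.249  0.621  0.699  1.327 -0.868  1.967  0.896]
[ 0.15   0.713  0.232  1.143 -0.827  2.056  0.775]
GA 20
[-1.192  0.482  0.471  1.443  0.13   1.35  -0.278]
[-1.185  0.625  0.457  1.572  0.083  1.095 -0.319]
[-1.176  0.37   0.48   1.437  0.088  1.435 -0.246]
[-1.015  0.11   0.543  1.738  0.086  1.309 -0.011]
[-0.908  0.147  0.61   1.731  0.002  1.274  0.182]
[-0.647  0.265  0.664  1.591 -0.334  1.441  0.554]
[-0.406  0.427  0.672  1.421 -0.58   1.689  0.769]
[-0.229  0.61   0.706  1.253 -0.779  1.929  0.89 ]
```

```bash
sed -i 's/radians(10)  /radians(15)  /' plan.py
python3 - <<'E'
from plan import *
np.set_printoptions(precision=3,suppress=True)
robot.movep(*grasp(.12)); robot.pause(.2)
f0=robot.read_force()
robot.movel(grasp(0)[0],vel=.12); robot.pause(.2); print("down",robot.read_ee_pos()-grasp(0)[0],robot.read_force()-f0)
robot.gripper_close(60); robot.pause(.3); print("w",robot.read_width(),robot.read_grasp_force(),robot.read_force()-f0,robot.read_time())
t=robot.read_ee_pos(); robot.movel(t+[0,0,.03],vel=.06); robot.pause(.3)
print(robot.read_force()-f0,robot.read_wrist_torque(),robot.read_width(),robot.read_time())
robot.movel(t+[0,0,.16],vel=.12); robot.pause(.3)
snap("scene","s1"); snap("top","t1")
s=cv2.imread("pics/s1.png")[100:240,150:350]; t=cv2.imread("pics/t1.png")[110:250,140:340]
cv2.imwrite("pics/m5.png",np.hstack([cv2.resize(x,(400,280),interpolation=3) for x in (s,t)]))
print(robot.read_force()-f0,robot.read_time())
E
```

```text
down [0.    0.    0.001] [0.827 0.351 0.653]
w 0.27207992752400373 59.999034949578345 [1.642 0.587 0.143] 11.0417
[ 0.364  0.055 -2.375] [ 0.692  0.386 -0.009] 0.2674477571882176 11.9917
[ 0.123  0.312 -2.233] 13.625
```

View pics/m5.png

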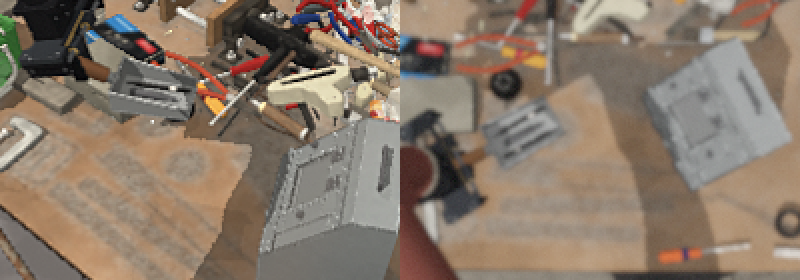

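```bash
python3 - <<'E'
from plan import *
np.set_printoptions(precision=3,suppress=True)
x,z,t=PATH[0]; pos,q=tool(box(x,z),BYAW,t)
robot.movel(pos,q,vel=.12); robot.pause(.4)
print(robot.read_ee_pos()-pos,robot.read_force(),robot.read_wrist_torque(),robot.read_width(),robot.read_time())
snap("scene","s2"); snap("top","t2")
L=box(x,z)
for n in("s2","t2"):
    p=load(n); Rs=R.from_euler('z',BYAW)*R.from_euler('y',np.radians(t))
    for X in [(.065,.04,.022),(.065,-.04,.022),(-.065,.045,.042),(-.065,-.045,.042),(.065,.04,0)]: print(n,proj(p,L+Rs.apply(np.array(X)-[.065,0,0])))
    print("mouth",[proj(p,box(a,b,c)) for a,b,c in ((-13,193,-46.5),(-66,140,-46.5),(-66,140,46.5),(-13,193,46.5))])
c=load("s2"); u=proj(c,L).astype(int); v=proj(load("t2"),L).astype(int); print(u,v)
s=cv2.imread("pics/s2.png")[u[1]-50:u[1]+50,u[0]-55:u[0]+65]; t=cv2.imread("pics/t2.png")[v[1]-50:v[1]+50,v[0]-60:v[0]+60]
cv2.imwrite("pics/m6.png",np.hstack([cv2.resize(x,(400,333),interpolation=3) for x in (s,t)]))
E
```

```text
[-0.  0. -0.] [-0.318 -0.512 -3.615] [ 0.284  0.22  -0.017] 0.2713806760199507 15.925
s2 [285.767 172.385]
s2 [280.976 191.701]
s2 [248.045 154.441]
s2 [240.676 175.754]
s2 [283.942 176.6  ]
mouth [array([311.297, 197.587]), array([292.302, 204.925]), array([297.178, 182.511]), array([315.463, 174.574])]
t2 [265.173 167.584]
t2 [275.476 187.028]
t2 [233.76  181.053]
t2 [245.626 203.684]
t2 [263.999 168.819]
mouth [array([298.959, 176.622]), array([285.164, 184.504]), array([273.516, 162.584]), array([286.889, 154.021])]
[281 185] [269 178]
```

View pics/m6.png

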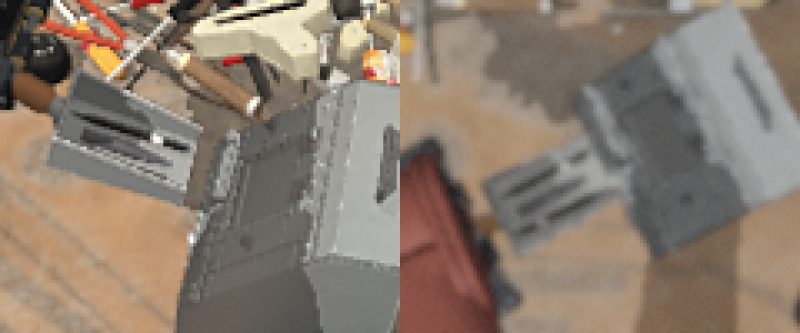

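```bash
cat >> plan.py <<'E'
def along(pts,n,vel,f0,dy=0,lim=9):
    Rb=R.from_euler('z',BYAW).inv()
    for a,b in zip(pts[:-1],pts[1:]):
        for k in range(1,n+1):
            x,z,t=np.array(a)+(np.array(b)-a)*k/n
            robot.movel(*tool(box(x,z,dy),BYAW,t),vel=vel)
            f=Rb.apply(robot.read_force()-f0); print(np.round([x,z,t],0),"F box",np.round(f,1),"t",round(robot.read_time(),1))
            if np.linalg.norm(f)>lim: print("STOP"); return False
    return True
E
python3 - <<'E'
from plan import *
f0=robot.read_force()
along(PATH[:2],3,.06,f0,lim=8) and along(PATH[1:3],3,.04,f0)
E
```

```text
[-89. 158.  13.] F box [-0.3  1.   0.3] t 16.6
[-69. 150.  14.] F box [-0.7  0.2  0.4] t 17.1
[-48. 143.  15.] F box [-2.1  0.3  2.1] t 17.6
[-41. 136.  20.] F box [-2.5  0.2  1.9] t 18.3
[-33. 128.  26.] F box [-3.1  0.1  3.5] t 18.9
[-26. 121.  31.] F box [-4.3 -0.2  2.8] t 19.6
```

```bash
python3 - <<'E'
from plan import *
f0=np.array([-.318,-.512,-3.615])
if along(PATH[2:],3,.04,f0,lim=10):
    robot.pause(.8); print(robot.read_force()-f0,robot.read_time())
    snap("scene","s3"); snap("top","t3")
    s=cv2.imread("pics/s3.png")[130:230,226:346]; t=cv2.imread("pics/t3.png")[128:228,209:329]
    cv2.imwrite("pics/m7.png",np.hstack([cv2.resize(x,(400,333),interpolation=3) for x in (s,t)]))
E
```

```text
[-23. 119.  36.] F box [-4.   0.9  3.1] t 20.2
[-20. 118.  40.] F box [-5.1  0.7  1.9] t 20.8
[-17. 116.  45.] F box [-5.4  0.9  1.4] t 21.4
[-14. 114.  49.] F box [-5.  -0.2  2.6] t 21.9
[-11. 112.  53.] F box [-3.9  0.2  2. ] t 22.4
[ -8. 110.  57.] F box [-5.1  0.1  2.1] t 23.0
[-1.5133274   4.65507675  2.37794532] 23.8
```

View pics/m7.png

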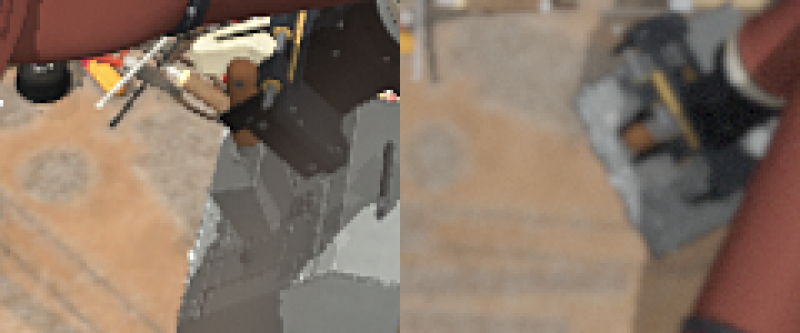

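```bash
python3 - <<'E'
from plan import *
f0=np.array([-.318,-.512,-3.615])
try:
    J=[(-8,110,57),(-9,111,61),(-11,112,54),(-8,110,60),(-11,112,54),(-8,110,60)]
    for x,z,t in J[1:]: robot.movel(*tool(box(x,z),BYAW,t),vel=.08)
except robot.IKError as e: print(e)
robot.pause(.8); print(robot.read_force()-f0,robot.read_time())
along([(-8,110,58)]+PATH[3:0:-1],2,.06,f0,lim=15) and along([PATH[1],(-110,175,15)],1,.08,f0)
robot.pause(.4); print("empty?",robot.read_force()-f0,robot.read_time())
snap("scene","s4"); snap("top","t4")
s=cv2.imread("pics/s4.png")[130:230,226:346]; t=cv2.imread("pics/t4.png")[128:228,209:329]
cv2.imwrite("pics/m8.png",np.hstack([cv2.resize(x,(400,333),interpolation=3) for x in (s,t)]))
E
```

```text
[-2.08842892  3.71895766  0.52016753] 26.8083
[-12. 113.  52.] F box [-3.7  0.7  2.3] t 27.5
[-17. 116.  45.] F box [-2.8 -0.6  5.5] t 28.1
[-22. 118.  38.] F box [ 1.8 -0.   7.7] t 28.7
[-26. 121.  31.] F box [-2.5  1.1 10.1] t 29.3
[-37. 132.  23.] F box [-3.1  0.3  8.3] t 29.9
[-48. 143.  15.] F box [-3.9  1.1  2.2] t 30.6
[-110.  175.   15.] F box [-0.4  1.2  0.9] t 31.6
empty? [0.3743398  0.46173408 2.09028535] 31.9917
```

View pics/m8.png

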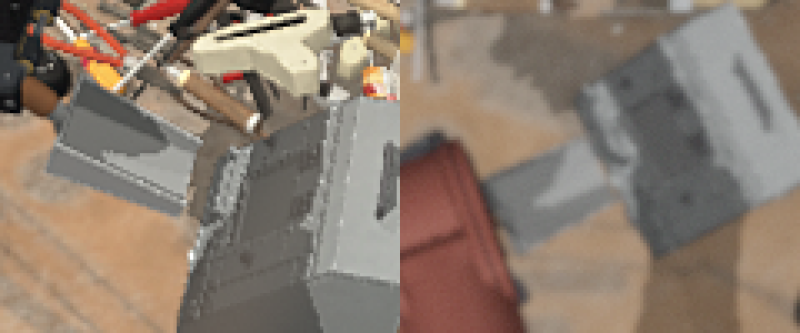

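```bash
python3 - <<'E'
from plan import *
robot.movel(*grasp(.15),vel=.15); robot.movel(grasp(.015)[0],vel=.1); robot.pause(.3)
f0=robot.read_force()
for dz in np.arange(.012,-.004,-.0015):
    robot.movel(grasp(dz)[0],vel=.03); robot.pause(.1); f=robot.read_force()-f0
    if f[2]>2.5: break
print("dz",dz,f,robot.read_wrist_torque(),robot.read_time())
robot.release(); robot.pause(.4)
robot.movel(grasp(.15)[0],vel=.12); print(robot.read_time())
robot.movep((.52,.42,.36),[0,0,1,0]); robot.pause(.2)
snap("wrist","w8"); snap("top","t8"); snap("scene","s8")
a=cv2.resize(cv2.imread("pics/w8.png"),(400,300)); 
t=cv2.resize(cv2.imread("pics/t8.png")[110:260,140:340],(400,300),interpolation=3); s=cv2.resize(cv2.imread("pics/s8.png")[120:270,180:380],(400,300),interpolation=3)
cv2.imwrite("pics/m9.png",np.vstack([np.hstack([a,t]),np.hstack([s,s*0])]))
print(robot.read_time())
E
```

```text
dz 0.0030000000000000027 [0.23561157 0.489318   4.0685716 ] [0.02257448 0.07687428 0.02915405] 37.9667
40.975
42.3583
```

View pics/m9.png

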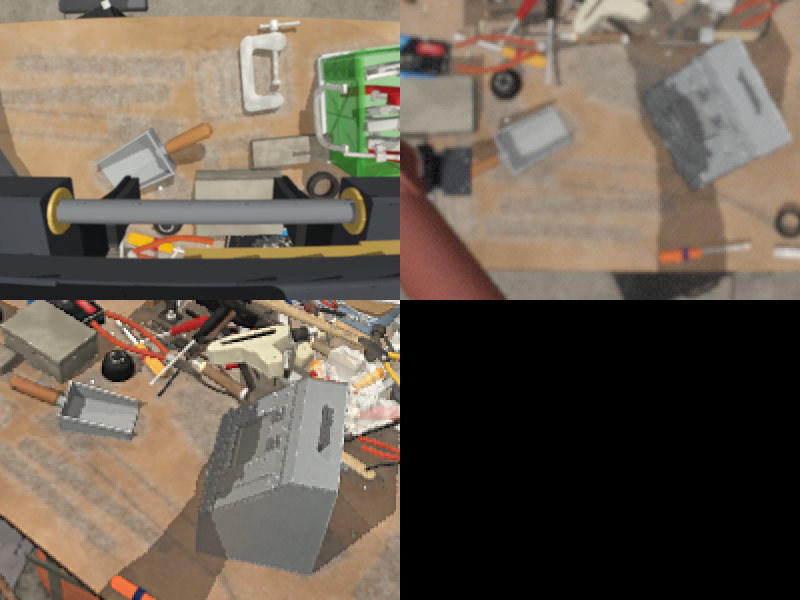

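The empty scoop lies flat where it started, at about (145,155) in the wrist view. The box has not moved and its flap is shut. No tools are visible outside the box, and the bystanders are undisturbed.

```bash
python3 -c "
from bench import robot
print(robot.hand_in())"
```

```text
the job is handed in; nothing more can be done
None
```

The job is handed in at about 42 s: the scoop came out of the box empty, with no tools visible outside it, the flap shut, the box unmoved in the top view, and the scoop set down flat at its starting place.

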